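Blend the wax pearls and start the warmer

TASK

Take the wooden stick from its hanger and stir the wax pearls with it, tip down near the floor of the warmer's pot, at least three rounds and until the three blue pearls that lie huddled together are spread out, with 6 mm or more of clear space between any two of them. Lift the stick clear of the pot, press the warmer's recessed red button fully down with the stick's tip, and hang the stick back in its slot by the collar. Keep every pearl in the pot, keep the fingers off them, and leave the other things on the shelf where they are.

Things in the scene. Friction and masses are not known exactly. Their poses are not given: they have to be found in the camera images.
- stick: Wooden stirring stick, hanging upright in the hanger's slot at the start. Origin on its axis at the underside of its red collar (32 mm across, 6 mm thick); z points up towards the handle. Above the collar a black rubber-sleeved round handle 14 mm across and 52 mm long (top 58 mm above the origin); below it a pale round rod 9 mm across with a round end, 85 mm long. 45 g.
- stick_grip (a point): Point on the stick's axis in the handle, 32 mm above the collar's underside: a good place to grip from above.
- stick_tip (a point): Lower round end of the stick, 85 mm below the collar's underside.
- hanger: Steel bracket that the stick hangs in, fixed. Origin under it at table height, below the slot's point. A rear post (12 x 50 mm, at x = +45 mm) carries a level plate, 6 mm thick, top 100 mm above the table, with two prongs that reach towards -x (from x = +25 to -30 mm), each 20 mm wide.
- slot (a point): Centre line of the slot between the prongs, on the level of the prongs' top. The slot is 16 mm wide (along y), open at -x and at top and bottom, from x = -30 to +25 mm of this point. The stick hangs with its rod through the slot and its collar lying on both prongs.
- warmer: White round wax warmer (not hot), fixed, 148 mm across. Origin under the centre of the round part at table height. A bare metal pot open at the top is built in: inner radius 52 mm, floor at 30 mm, rim at 77 mm above the table. A grey control panel, a block 64 mm deep, 84 mm wide, top at 50 mm, sticks out on the -x side.
- pot_floor (a point): Centre of the pot's inner floor, axes as the warmer's (-x towards the control panel).
- recess_mouth (a point): Centre of the round recess in the panel's top, 100 mm from the pot's centre towards -x. The recess is 20 mm across; the red button (16 mm across) lies 6 mm down in it.
- button_top (a point): Centre of the red button's top face; moves down with it.
- start_button (a joint): Travel of the red spring button: 0 = up, 0.005 m = fully down (about 4 N); it springs back.
- blue0: Blue hard, slippery round wax pearl, 18 mm across, 10 g; origin at its centre. Lies on the pot's floor.
- blue1: Blue hard, slippery round wax pearl, 18 mm across, 10 g; origin at its centre. Lies on the pot's floor.
- blue2: Blue hard, slippery round wax pearl, 18 mm across, 10 g; origin at its centre. Lies on the pot's floor.
- white0: Cream-white hard, slippery round wax pearl, 18 mm across, 10 g; origin at its centre. Lies on the pot's floor.
- white1: Cream-white hard, slippery round wax pearl, 18 mm across, 10 g; origin at its centre. Lies on the pot's floor.
- white2: Cream-white hard, slippery round wax pearl, 18 mm across, 10 g; origin at its centre. Lies on the pot's floor.
- white3: Cream-white hard, slippery round wax pearl, 18 mm across, 10 g; origin at its centre. Lies on the pot's floor.
- white4: Cream-white hard, slippery round wax pearl, 18 mm across, 10 g; origin at its centre. Lies on the pot's floor.
- tumbler: Glass tumbler, 72 mm across, 95 mm tall; loose bystander, origin at the centre of its underside.
- bowl: White ceramic bowl, 120 mm across, 50 mm tall; loose bystander, origin at the centre of its underside.
- shaving_brush: Shaving brush with a wooden handle, standing, 42 mm across, 107 mm tall; loose bystander, origin at the centre of its underside.
- nail_clipper: Chrome nail clipper lying flat, 62 x 12 mm, 12 mm high; loose bystander, origin at the centre of its underside.
- shaving_case: Grey plastic shaving kit case with its lid clipped on, 114 x 184 mm, 62 mm tall; loose bystander, origin at the centre of its underside.
Mind the look-alikes: they are no part of the job. Leave any purple or turquoise look-alike of the stick alone.

How it is judged:
By the outcome, as a careful person would: the job done as asked, in the order asked, and still so for the second after the job is handed in, with the robot touching nothing.
It also fails if it takes over 72 s, if anything falls off the work surface, if the arm or the gripper's body presses on something with over 40 N, if the wrist force passes 120 N, or if a joint passes its speed limit or range.

ROBOT

A 6-joint arm with a two-finger parallel gripper is mounted at the origin on the work surface. World frame = base frame: x ahead of the robot, y to its left, z up, the work surface at z = 0. Lengths are in m, angles in rad, forces in N, time in s.
With the tool pointing down it reaches from about 0.325 to 0.775 m from the base axis. Payload 5.5 kg.
Tool frame: the origin (TCP) lies between the finger pads; the fingertips stand 8 mm ahead of it and the grasp point (between the pads) lies 11 mm behind it (tcp_to_tips is the distance from the TCP to the fingertips, in m); z points along the fingers, y is the line along which they close (so a half turn about z gives the same grasp; the last joint's range is limited). The gripper opens to 88 mm and grips with 3 to 60 N. Pads are 20 mm wide; open, the fingers measure 115 mm over their backs; the gripper's body (75 mm by 178 mm) begins 61 mm behind the grasp point.
Start: joints at [-1.166, 0.091, 1.231, -0, 1.82, -0.057], TCP at [0.267, -0.537, 0.231] pointing down, gripper open.
Joint ranges: [-2.87, 2.87], [-0.86, 2.18], [0.17, 2.46], [-1.51, 4.65], [0.06, 2.69], [-2.65, 2.65]. Speed limits (rad/s): [2.57, 2.57, 3.01, 3.14, 3.14, 3.14].

INTERFACE

Orientations are given as a unit quaternion [w, x, y, z].
In Python, from bench import * gives the robot as it stands. Calls block until the motion is done:
- move_to(position, orientation): joint-space move of the TCP to a pose.
- move_l(position, speed=0.15, orientation=None): straight line of the TCP; orientation=None keeps the orientation; speed is the mean speed in m/s.
- movej(angles): joint-space move.
- gripper_open() and close(): open the fingers fully, or close them until they stop; the grip force is fixed at half the most.
- hold(seconds).
- inverse_kinematics(position, orientation): joint angles nearest the present ones, or None.
- state(): the state.
- get_image(name): name is "scene" or "top" or "wrist"; returns a dict with "frame" (420x560x3 uint8, blue, green, red), "depth" (420x560 float32, m along the optical axis (not along the pixel's ray), 0 where there is no reading), "camera_matrix" (3x3 intrinsics, pixels), "k1" (the pictures are not rectified: a ray, as slopes to the right and down, at radius r is drawn at 1 + k1 r^2 times it, then the intrinsics apply), "view" (4x4, takes a point from world to camera coordinates). Camera axes: x right, y up, looking along -z (the intrinsics and any distortion apply to the point x, -y, -z); pixel columns grow to the right and rows downward; lengths in m; the calibration is good to about 2 mm. A picture is of the moment at which its call begins.
A pose or a line that the arm cannot do raises IKError and nothing moves.
- job_done(): hands the job in; it is judged then, once.
The state is a dict: "time": time; "joint_pos": joint angles; "dq": joint speeds; "joint_torque": joint torques, N m; "ee_pos": TCP position; "ee_rot": TCP orientation; "ft_force": force on the tool from outside, world axes, zero at the start; "moment": the same for the moment, N m; "finger_gap": finger opening in m; "finger_force": force on a finger pad.
Only numpy, scipy, OpenCV 4.12 (cv2) and the standard library are available. Lean on these libraries where they do the work, as an engineer would, in place of code of your own. Each camera call takes 0.05 s, during which the arm holds its last target. There are 200 camera calls.

## Working session

There is one attempt and no reset: what is moved stays moved. The work goes in short steps, each a Python script; the robot and the scene stay as the last script left them, time stands still between calls to the robot, and variables do not carry over. Pictures are saved under pics/ and viewed, at most 13 in all, crops included, and the job is handed in when it is done.

```bash
mkdir -p pics; ls; cat > h.py <<'E'
from bench import *
import numpy as np, cv2
def shot(n):
    d=get_image(n); d['K']=np.array(d['camera_matrix']); d['V']=np.array(d['view']); return d
def ray(d,u,v):
    K=d['K']; x=(u-K[0,2])/K[0,0]; y=(v-K[1,2])/K[1,1]
    rd=np.hypot(x,y); r=rd
    for _ in range(20): r=rd/(1+d['k1']*r*r)
    s=r/rd if rd>0 else 1
    R=d['V'][:3,:3]; c=-R.T@d['V'][:3,3]
    return c, R.T@np.array([x*s,-y*s,-1.0])
def onz(d,u,v,z):
    c,r=ray(d,u,v); return c+r*(z-c[2])/r[2]
def depthpt(d,u,v):
    c,r=ray(d,u,v); return c+r*d['depth'][int(round(v)),int(round(u))]
def proj(d,p):
    q=d['V'][:3,:3]@np.array(p)+d['V'][:3,3]; x=q[0]/-q[2]; y=-q[1]/-q[2]; f=1+d['k1']*(x*x+y*y)
    return d['K'][0,0]*x*f+d['K'][0,2], d['K'][1,1]*y*f+d['K'][1,2]
def blobs(d,lo,hi,amin=15):
    hsv=cv2.cvtColor(d['frame'],cv2.COLOR_BGR2HSV); m=cv2.inRange(hsv,np.array(lo),np.array(hi))
    n,l,s,c=cv2.connectedComponentsWithStats(m)
    return [(c[i].round(1).tolist(),s[i].tolist()) for i in range(1,n) if s[i,4]>=amin], l
E
python3 - <<'E'
from h import *
for n in ("scene","top"):
    d=shot(n); cv2.imwrite(f"pics/{n}0.png",d['frame'])
    np.savez(f"{n}0.npz",**{k:d[k] for k in('frame','depth','K','V','k1')})
s=state();print(s)
E
```

```text
pics
{'time': 0.1, 'joint_pos': array([-1.16570536e+00,  9.17858218e-02,  1.23176080e+00,  1.58285164e-05,
        1.81981791e+00, -5.66774380e-02]), 'dq': array([-0.00031146, -0.001975  , -0.00228756, -0.00129106, -0.00202675,
       -0.0011581 ]), 'joint_torque': array([ 2.05255521e-03, -4.47856987e+01, -4.07569349e+01,  7.00743799e-02,
        2.84345256e-02, -1.25295646e-04]), 'ee_pos': array([ 0.26723261, -0.53691462,  0.22962124]), 'ee_rot': array([-8.73862060e-04,  9.73463609e-01,  2.28840154e-01, -1.46001830e-04]), 'ft_force': array([0.0135224 , 0.11905038, 0.11147186]), 'moment': array([ 0.01434735,  0.01909338, -0.006991  ]), 'finger_force': 0.0, 'finger_gap': 0.08779689773815089}
```

View pics/scene0.png

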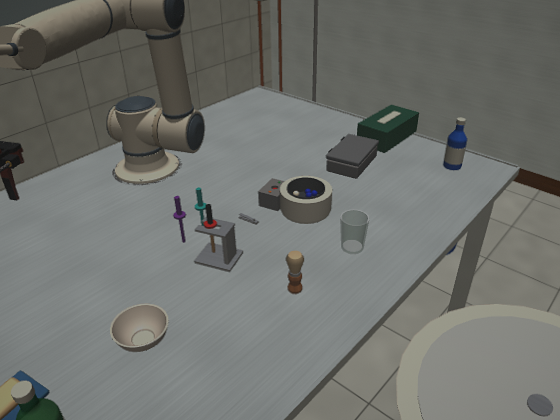

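View pics/top0.png

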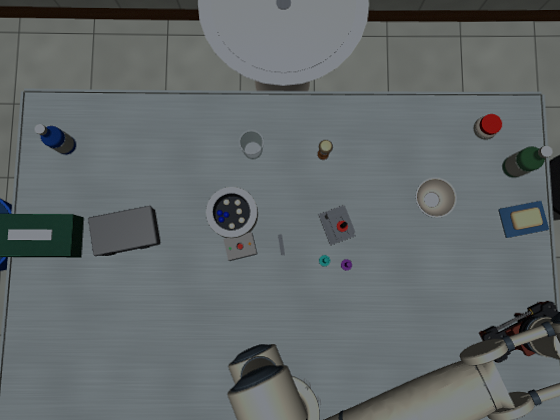

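Candidates: red-collared stick in the hanger (scene 210,222; top 342,226), turquoise look-alike (scene 200,205; top 324,261), purple look-alike (scene 179,212; top 346,265), plus a red button (top 240,246) and a red cap (top 489,125). By its description, the red-collared one in the hanger is the one to take.

```bash
python3 - <<'E'
from h import *
def ld(n):
    f=np.load(n+'0.npz'); return {k:f[k] for k in f.files}
t=ld('top'); s=ld('scene')
for nm,d in(('top',t),('scene',s)):
    print(nm,'cam',(-d['V'][:3,:3].T@d['V'][:3,3]).round(3))
    for lo,hi,l in(((0,150,80),(8,255,255),'red'),((172,150,80),(180,255,255),'red2'),((82,120,60),(96,255,255),'turq'),((130,80,50),(155,255,255),'purp'),((112,150,60),(128,255,255),'blue')):
        b,_=blobs(d,lo,hi,10)
        for c,st in b:
            z={'red':.106,'red2':.106,'turq':.1,'purp':.1,'blue':.039}[l]
            print(l,c,st,onz(d,*c,z)[:2].round(4))
# rim of warmer from top depth
ys,xs=np.mgrid[180:270,190:300]
P=np.array([depthpt(t,u,v) for u,v in zip(xs.ravel(),ys.ravel())])
r=P[(P[:,2]>.07)&(P[:,2]<.085)]; print('rim',len(r),r[:,2].mean(),cv2.minEnclosingCircle((r[:,:2]*1000).astype(np.float32)))
p=P[(P[:,2]>.046)&(P[:,2]<.055)]; print('panel',len(p)); print(cv2.minAreaRect((p[:,:2]*1000).astype(np.float32)))
ys,xs=np.mgrid[195:255,305:370]
P=np.array([depthpt(t,u,v) for u,v in zip(xs.ravel(),ys.ravel())])
p=P[(P[:,2]>.085)&(P[:,2]<.110)]; print('plate',len(p),cv2.minAreaRect((p[:,:2]*1000).astype(np.float32)))
a=cv2.resize(t['frame'][170:280,190:380],None,fx=4,fy=4,interpolation=cv2.INTER_CUBIC)
cv2.imwrite('pics/crop0.png',cv2.convertScaleAbs(a,alpha=1.5))
E
```

```text
top cam [0.384 0.009 1.456]
red [491.3, 123.2] [482, 114, 20, 19, 305] [ 0.8231 -0.5982]
red [341.2, 226.3] [337, 221, 11, 11, 60] [ 0.5241 -0.1656]
red [239.8, 246.0] [238, 244, 5, 5, 20] [0.4677 0.1165]
turq [324.1, 260.2] [319, 255, 11, 11, 91] [ 0.4298 -0.1177]
purp [346.1, 264.4] [341, 259, 11, 12, 91] [ 0.4186 -0.1786]
blue [222.4, 213.4] [217, 210, 12, 8, 55] [0.5674 0.1745]
blue [220.5, 219.0] [218, 217, 6, 5, 26] [0.5508 0.1797]
scene cam [ 1.287 -0.75   0.784]
red [209.9, 223.7] [204, 220, 13, 7, 56] [ 0.5285 -0.1681]
turq [199.6, 201.2] [195, 188, 11, 21, 90] [ 0.4255 -0.1137]
purp [179.1, 214.7] [174, 196, 12, 46, 179] [ 0.4333 -0.1879]
blue [309.9, 192.3] [305, 189, 12, 8, 63] [0.5584 0.1816]
rim 719 0.07333321975674699 ((568.2150268554688, 144.8987579345703), 73.67507934570312)
panel 606
((531.853271484375, 124.97217559814453), (186.62179565429688, 118.71218872070312), 18.29204559326172)
plate 488 ((537.0006713867188, -164.5938720703125), (81.59249114990234, 56.42334747314453), 19.842098236083984)
```

View pics/crop0.png

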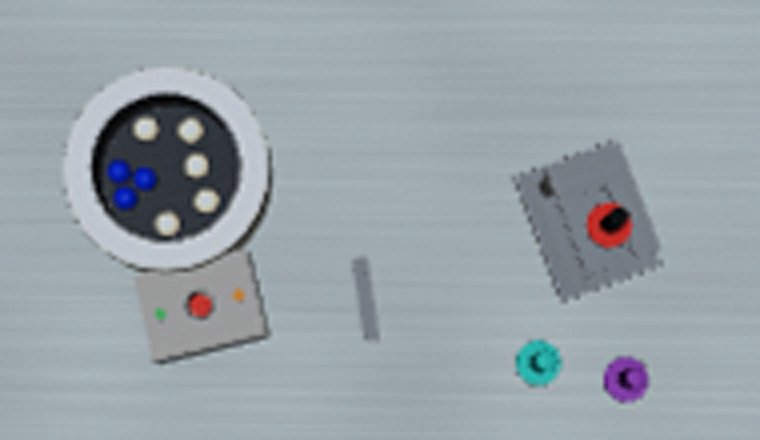

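The crop confirms it: the red collar with the black handle sits in the hanger's slot at crop (608,224), turquoise and purple stand free. Moving above the stick for a wrist check.

```bash
cat >> h.py <<'E'
Q=[0,2**-.5,2**-.5,0]
E
python3 - <<'E'
from h import *
f=np.load('top0.npz'); t={k:f[k] for k in f.files}
print('button',onz(t,239.8,246,.044),'leds?')
move_to([.5275,-.168,.30],Q)
s=state();print(s['time'],s['ee_pos'],s['joint_pos'].round(2))
d=shot('wrist'); cv2.imwrite('pics/w1.png',d['frame'])
np.savez("w1.npz",**{k:d[k] for k in('frame','depth','K','V','k1')})
print('cam',-d['V'][:3,:3].T@d['V'][:3,3], d['V'][2,:3])
b,_=blobs(d,(0,150,60),(8,255,255),40)
for c,st in b: print(c,st,onz(d,*c,.106))
E
```

```text
button [0.47160417 0.12147428 0.044     ] leds?
1.775 [ 0.52722447 -0.16888742  0.29964837] [-0.37 -0.01  1.21 -0.    1.94 -0.37]
cam [ 0.52707803 -0.10173906  0.4540768 ] [4.69720125e-04 2.50715594e-01 9.68060675e-01]
[271.9, 182.8] [259, 173, 27, 23, 359] [ 0.52586501 -0.16385815  0.106     ]
```

View pics/w1.png

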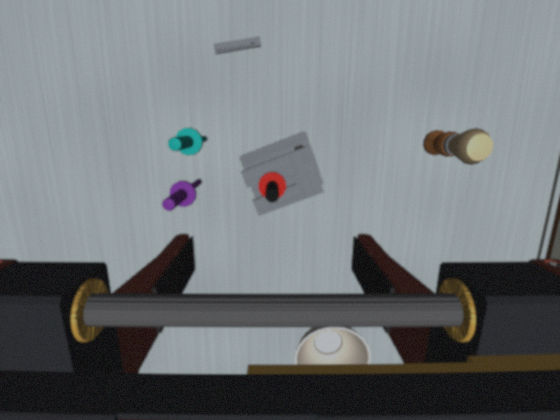

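The wrist view shows the red collar at (272,186) with the handle over it at (272,192), and turquoise and purple to the left. The stick is at about (0.5265, -0.167).

```bash
python3 - <<'E'
from h import *
move_l([.5265,-.167,.121],.2)
s0=state();print(s0['time'],s0['ee_pos'],s0['ft_force'].round(2))
close()
s=state();print(s['time'],s['ee_pos'],s['finger_gap'],s['finger_force'],s['ft_force'].round(2))
np.save('grasp.npy',s['ee_pos'])
move_l([.5265,-.167,.24],.15)
s=state();print(s['time'],s['ee_pos'],s['finger_gap'],s['ft_force'].round(2))
d=shot('scene'); cv2.imwrite('pics/s2.png',cv2.resize(d['frame'][80:290,120:400],None,fx=2.8,fy=2.8))
b,_=blobs(d,(0,150,60),(8,255,255),20)
print(b)
w=shot('wrist')
b,_=blobs(w,(0,150,60),(8,255,255),40); print(b)
for n,x in(('scene',d),('wrist',w)): np.savez(n+'2.npz',**{k:x[k] for k in('frame','depth','K','V','k1')})
e=s['ee_pos']
for dz in (-.021,-.015,-.106): print(proj(d,e+[0,0,dz]),proj(w,e+[0,0,dz]))
cv2.imwrite('pics/w2.png',w['frame'])
E
```

```text
2.8667 [ 0.52715974 -0.16742082  0.1226834 ] [ 0.67  0.97 -0.99]
4.0 [ 0.526477   -0.16700703  0.12098974] 0.013404010399721668 30.000018775463104 [-0.39 -0.35  0.22]
4.9417 [ 0.52621224 -0.16688907  0.23872479] 0.013721170179674903 [-0.26 -0.3  -0.76]
[([204.8, 182.6], [199, 179, 13, 8, 61])]
[([272.8, 230.9], [251, 219, 45, 28, 725])]
(np.float64(204.9098608711226), np.float64(183.53156351311554)) (np.float64(273.6190777191775), np.float64(242.43502164364298))
(np.float64(204.64195108713307), np.float64(181.28087444081618)) (np.float64(273.625811405963), np.float64(246.17284876220072))
(np.float64(208.5640596903251), np.float64(214.0295555362048)) (np.float64(273.5546363522458), np.float64(206.8188129620827))
```

View pics/s2.png

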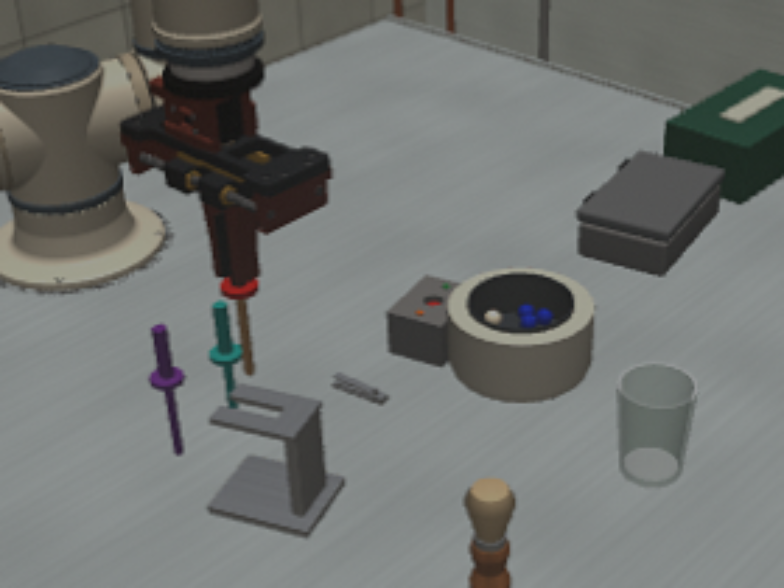

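View pics/w2.png

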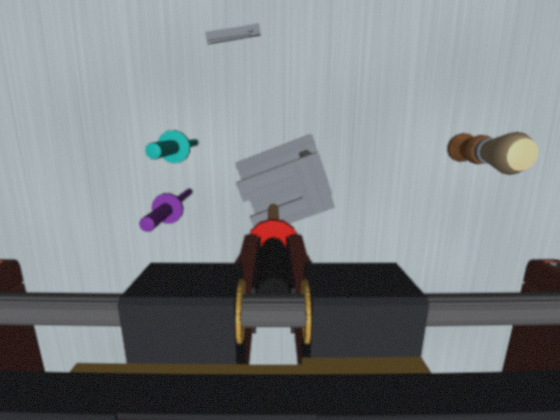

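The stick is held vertically: its tip shows at wrist (273,206) and scene (209,213), matching the projected straight axis. The hanger is empty and the look-alikes are untouched. Now looking into the pot.

```bash
cat >> h.py <<'E'
C=np.array([.568,.145])
def look():
    d=shot('wrist'); f=d['frame']; hsv=cv2.cvtColor(f,cv2.COLOR_BGR2HSV)
    pm=np.zeros(f.shape[:2],np.uint8)
    pts=np.array([proj(d,[C[0]+.0515*np.cos(a),C[1]+.0515*np.sin(a),.035]) for a in np.linspace(0,6.28,60)])
    cv2.fillPoly(pm,[pts.round().astype(np.int32)],255)
    c0=np.array(proj(d,[*C,.039])); c1=np.array(proj(d,[C[0]+.009,C[1],.039])); R=np.linalg.norm(c1-c0)
    out={}
    bm=cv2.inRange(hsv,np.array((105,120,40)),np.array((130,255,255)))&pm
    wm=cv2.inRange(hsv,np.array((0,0,120)),np.array((179,110,255)))&pm
    for n,m in(('blue',bm),('white',wm)):
        k=[]; dt=cv2.distanceTransform(cv2.morphologyEx(m,cv2.MORPH_CLOSE,np.ones((5,5))),cv2.DIST_L2,5)
        while dt.max()>.55*R:
            _,v,_,(x,y)=cv2.minMaxLoc(dt); k.append((*((onz(d,x,y,.039)[:2]-C)*1000).round(1),round(v/R,2),x,y)); cv2.circle(dt,(x,y),int(1.2*R),0,-1)
        out[n]=k
    return d,out,R
E
python3 - <<'E'
from h import *
move_to([.568,.045,.26],Q)
s=state();print(s['time'],s['ee_pos'])
d,o,R=look();print(R);[print(k,v) for k,v in o.items()]
ys,xs=np.mgrid[0:420:2,0:560:2]; 
P=np.array([depthpt(d,u,v) for u,v in zip(xs.ravel(),ys.ravel())])
m=(abs(P[:,2]-.075)<.006)&(np.hypot(*(P[:,:2]-C).T)<.085);r=P[m];print('rim',len(r),np.median(r[:,2]),cv2.minEnclosingCircle((r[:,:2]*1000).astype(np.float32)))
b,_=blobs(d,(0,150,60),(8,255,255),30)
for c,st in b: print('red',c,st,onz(d,*c,.044))
cv2.imwrite('pics/w3.png',cv2.convertScaleAbs(d['frame'],alpha=1.4))
E
```

```text
5.9167 [0.56790745 0.04412754 0.25955779]
7.9202302913771625
blue [(np.float64(-4.5), np.float64(33.2), np.float64(1.19), 269, 64), (np.float64(-16.8), np.float64(34.3), np.float64(1.09), 258, 63), (np.float64(2.1), np.float64(40.5), np.float64(1.06), 275, 57), (np.float64(-3.5), np.float64(23.8), np.float64(1.01), 270, 73)]
white [(np.float64(34.7), np.float64(20.6), np.float64(1.01), 304, 76), (np.float64(-36.4), np.float64(3.7), np.float64(1.01), 241, 92), (np.float64(33.1), np.float64(-12.8), np.float64(0.98), 302, 107), (np.float64(6.7), np.float64(-17.2), np.float64(0.98), 279, 111), (np.float64(-19.8), np.float64(-24.9), np.float64(0.96), 256, 118)]
rim 2125 0.07246472035671175 ((568.9853515625, 146.7029571533203), 73.8223876953125)
red [188.6, 115.8] [182, 109, 14, 14, 153] [0.47164125 0.12269263 0.044     ]
red [272.9, 231.0] [251, 218, 45, 29, 724] [ 0.56757943 -0.01572398  0.044     ]
```

View pics/w3.png

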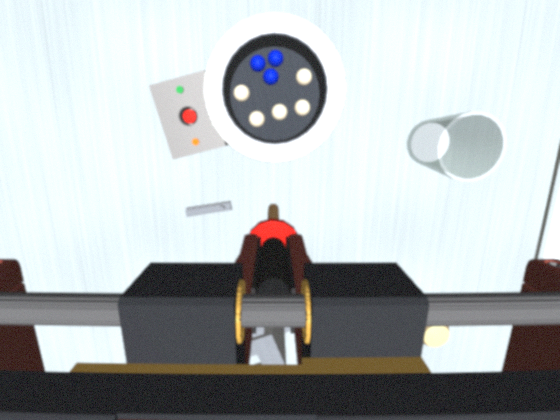

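The wrist view shows the pot: blue pearls at (258,63), (275,58) and (270,76), white ones at (241,92), (304,76), (302,107), (279,111) and (256,118). The button is at (188,116) → (0.4716, 0.1225). The pot's middle is free, so I enter there and stir.

```bash
sed -i 's/^C=.*/C=np.array([.5685,.1458])/; s/np.ones((5,5))/np.ones((3,3))/; s/(105,120,40)/(110,150,70)/' h.py
python3 - <<'E'
from h import *
Z=.1395
def g(x,y,z=Z,v=.1): move_l([C[0]+x/1e3,C[1]+y/1e3,z],v)
g(2,2,.20,.2); g(2,2,Z,.12)
s=state();print(s['time'],s['ee_pos'],s['ft_force'].round(2))
F=0
N=10
for i in range(int(3.4*N)+1):
    a=2*np.pi*i/N; r=24 if i>3 else 12+4*i
    g(r*np.cos(a),r*np.sin(a)); s=state(); F=max(F,np.linalg.norm(s['ft_force']))
    if i%N==0: print(i,s['time'],s['ee_pos'],s['ft_force'].round(1))
print('Fmax',F)
s=state();x,y=(s['ee_pos'][:2]-C)*1000
g(x*.9,y*.9,.21,.2)
move_l([C[0],.045,.26],.25)
d,o,R=look();print(state()['time'],R);[print(k,v) for k,v in o.items()]
cv2.imwrite('pics/w4.png',cv2.resize(cv2.convertScaleAbs(d['frame'],alpha=1.4)[0:180,150:390],None,fx=3,fy=3))
E
```

```text
7.3583 [0.57082768 0.14750905 0.14031677] [ 0.1   1.41 -0.5 ]
0 7.6083 [0.58115628 0.14570593 0.14062798] [ 0.7  0.  -1. ]
10 10.5167 [0.59236521 0.14648133 0.1394557 ] [ 0.4  0.2 -0.2]
20 13.5167 [0.59238637 0.14648865 0.13948743] [ 0.2 -0.6 -0.1]
30 16.5167 [0.59235982 0.14648776 0.13944629] [-0.2 -0.  -0.6]
Fmax 1.6965931749511418
18.9167 7.940756304629776
blue [(np.float64(-40.1), np.float64(15.2), np.float64(0.98), 238, 82), (np.float64(-4.1), np.float64(43.2), np.float64(0.93), 270, 55), (np.float64(-23.0), np.float64(36.1), np.float64(0.93), 253, 62)]
white [(np.float64(13.6), np.float64(39.1), np.float64(1.01), 286, 59), (np.float64(30.3), np.float64(30.8), np.float64(0.96), 301, 67), (np.float64(41.9), np.float64(10.8), np.float64(0.96), 311, 86), (np.float64(-39.6), np.float64(-7.4), np.float64(0.96), 239, 103), (np.float64(-18.3), np.float64(-36.3), np.float64(0.96), 258, 129)]
```

View pics/w4.png

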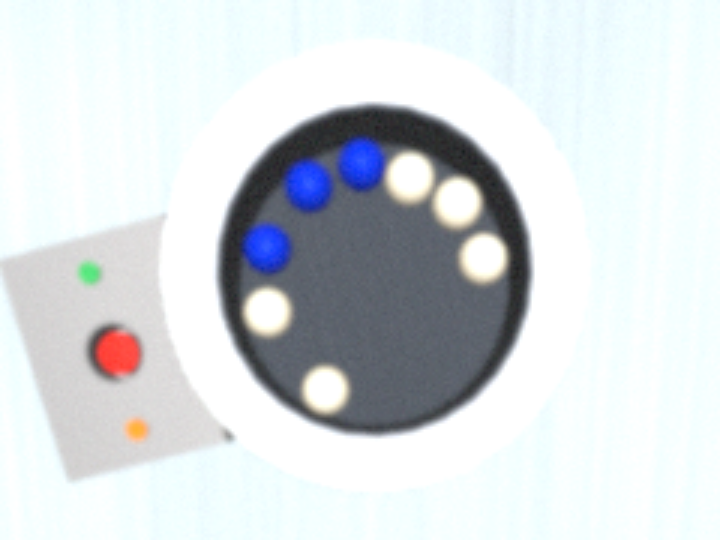

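The ring of pearls now shows blues at crop (267,248), (309,185) and (361,163). The gaps are 9 mm and 2 mm, so I wedge two gaps with the rod to widen them.

```bash
python3 - <<'E'
from h import *
Z=.1395
F=0
def g(r,a,z=Z,v=.08):
    global F
    a=np.radians(a); move_l([C[0]+r*np.cos(a)/1e3,C[1]+r*np.sin(a)/1e3,z],v); F=max(F,np.linalg.norm(state()['ft_force']))
g(5,141,.20,.25); g(5,141,Z,.15)
g(39,141,v=.06)
for a in(150,160,170,178): g(38,a,v=.06)
g(15,170); g(15,109)
g(40,109,v=.05); print('F',F)
g(8,109); g(8,109,.21,.2)
move_l([C[0],.045,.26],.25)
d,o,R=look();print(state()['time'],F);[print(k,v) for k,v in o.items()]
b=np.array([k[:2] for k in o['blue']]);print([np.linalg.norm(b[i]-b[j])-18 for i in range(len(b)) for j in range(i)])
cv2.imwrite('pics/w5.png',cv2.resize(cv2.convertScaleAbs(d['frame'],alpha=1.4)[0:180,150:390],None,fx=3,fy=3))
E
```

```text
F 1.1042598425147812
24.9917 2.0236397336267293
blue [(np.float64(-30.7), np.float64(29.8), np.float64(0.98), 246, 68), (np.float64(-39.6), np.float64(-13.0), np.float64(0.96), 239, 108), (np.float64(-1.8), np.float64(44.2), np.float64(0.88), 272, 54)]
white [(np.float64(17.0), np.float64(39.0), np.float64(1.06), 289, 59), (np.float64(40.9), np.float64(11.8), np.float64(0.96), 310, 85), (np.float64(-29.6), np.float64(-28.5), np.float64(0.96), 248, 122), (np.float64(-13.6), np.float64(-37.6), np.float64(0.96), 262, 130), (np.float64(31.6), np.float64(28.6), np.float64(0.91), 302, 69)]
[np.float64(25.715557871311667), np.float64(14.288852565552709), np.float64(50.56150523435144)]
```

View pics/w5.png

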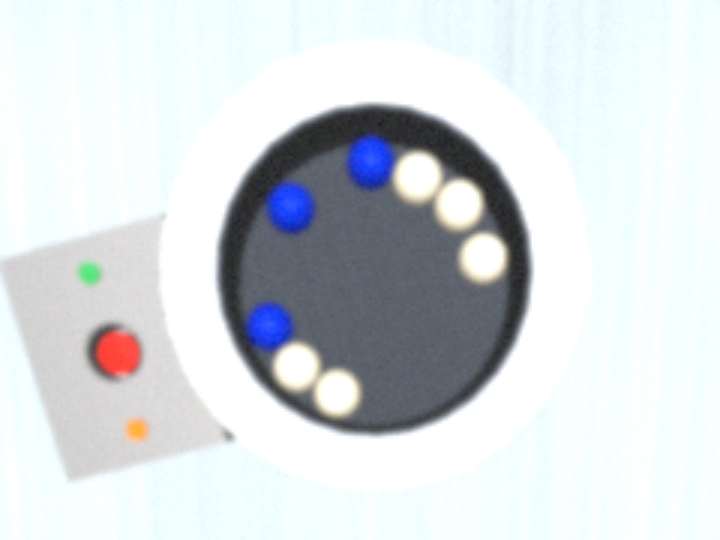

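The blues are now clear of each other, with gaps of 14, 26 and 50 mm: crop (370,161), (291,207) and (269,326). Next is the button.

```bash
python3 - <<'E'
from h import *
B=[.4714,.1221]
move_l([*B,.22],.25); move_l([*B,.160],.15)
hold(.2); f0=state()['ft_force'][2]
d=shot('scene'); cv2.imwrite('pics/s6.png',cv2.resize(cv2.convertScaleAbs(d['frame'],alpha=1.3)[110:240,200:360],None,fx=4,fy=4))
z=.153
while z>.1405:
    move_l([*B,z],.03); hold(.1); s=state(); f=s['ft_force'][2]-f0; print(round(z,4),s['ee_pos'].round(4),s['ft_force'].round(1),s['time'])
    if abs(f)>11: break
    z-=.0015
hold(.3); print(state()['ft_force'])
move_l([*B,.23],.15)
s=state();print(s['time'],s['finger_gap'])
w=shot('wrist'); b,_=blobs(w,(0,150,60),(8,255,255),40); print(b)
np.savez('wrist7.npz',**{k:w[k] for k in('frame','depth','K','V','k1')})
e=s['ee_pos']; print(proj(w,e+[0,0,-.106]))
E
```

```text
0.153 [0.4714 0.1221 0.153 ] [-0.5 -0.1 -0.5] 26.95
0.1515 [0.4714 0.1221 0.1515] [-0.6  0.1 -0.5] 27.3
0.15 [0.4714 0.1221 0.15  ] [-1.4 -0.1  0.4] 27.65
0.1485 [0.4715 0.1221 0.1487] [-0.4  0.6  1.1] 28.0
0.147 [0.4715 0.1221 0.1471] [0.2 0.1 2.4] 28.35
0.1455 [0.4715 0.1221 0.1456] [ 0.6 -0.   3.3] 28.7
0.144 [0.4716 0.1221 0.1444] [-0.2 -0.2  5. ] 29.05
0.1425 [0.4717 0.1222 0.1441] [-1.4 -1.   9.9] 29.4
0.141 [0.4719 0.1222 0.1438] [-4.2 -1.  15. ] 29.75
[-2.68839571 -0.9701337  14.87021512]
30.7917 0.013328784514485534
[([274.2, 188.5], [268, 182, 13, 14, 154]), ([272.9, 230.9], [251, 219, 45, 28, 733])]
(np.float64(273.414135172868), np.float64(206.50968648532262))
```

View pics/s6.png

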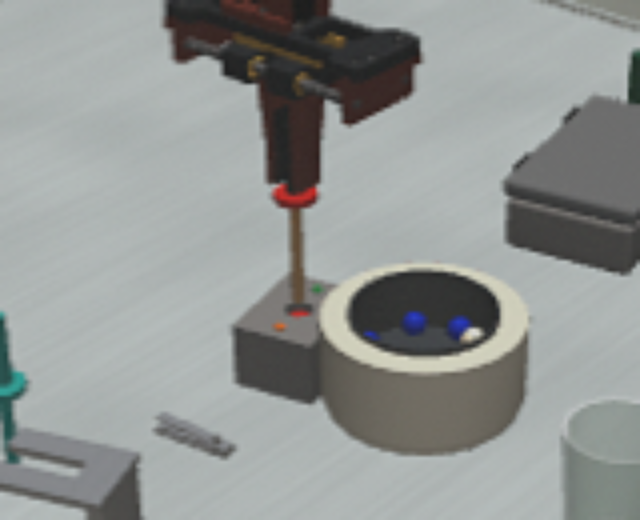

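The picture shows the tip standing in the recess at crop (299,310). The force curve shows the button meeting its stop after 5 mm of travel. Hanging the stick back.

```bash
python3 - <<'E'
from h import *
g=np.load('grasp.npy'); x,y=.5265,-.167; print(g)
move_l([.4714,.1221,.25],.15); move_l([x,y,.25],.25); hold(.2); f0=state()['ft_force']
for z in(.225,.205,.18,.15,.130,.1245,.1225,.1212):
    move_l([x,y,z],.08); hold(.1); s=state(); df=s['ft_force']-f0; print(z,s['ee_pos'].round(4),df.round(1))
    if np.linalg.norm(df)>6: print('stop');break
else:
    hold(.3); print(state()['ee_pos'],state()['ft_force']-f0)
    gripper_open(); hold(.3)
    move_l([x,y,.30],.15)
hold(.5)
print(state()['time'])
d=shot('scene'); a=cv2.resize(cv2.convertScaleAbs(d['frame'],alpha=1.3)[80:290,120:400],None,fx=2.8,fy=2.8); cv2.imwrite('pics/s8.png',a)
b,_=blobs(d,(0,150,60),(8,255,255),20);print(b)
w=shot('wrist'); b,_=blobs(w,(0,150,60),(8,255,255),40); print(b)
E
```

```text
[ 0.526477   -0.16700703  0.12098974]
0.225 [ 0.5266 -0.167   0.2253] [0.2 0.5 0.3]
0.205 [ 0.5265 -0.167   0.2051] [ 0.1 -0.7  1.4]
0.18 [ 0.5266 -0.167   0.1802] [-0.5  0.9  0.9]
0.15 [ 0.5267 -0.167   0.1504] [0.2 0.1 1.4]
0.13 [ 0.5265 -0.167   0.1301] [-0.8  0.1  0.7]
0.1245 [ 0.5265 -0.167   0.1245] [-0.3 -0.3  1.4]
0.1225 [ 0.5265 -0.167   0.1225] [-0.4 -1.   1.5]
0.1212 [ 0.5265 -0.167   0.1212] [-0.5  0.6  0. ]
[ 0.52650967 -0.16698728  0.12121903] [-1.07686223 -0.07787566  0.48672009]
40.0917
[([210.2, 223.8], [204, 220, 13, 8, 57])]
[([272.9, 184.4], [260, 174, 27, 24, 366])]
```

View pics/s8.png

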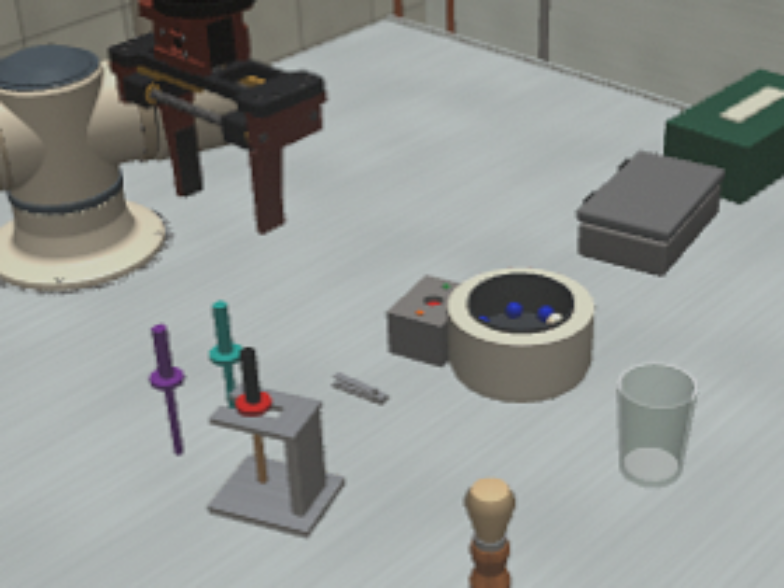

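The stick hangs by its collar in the slot again at crop (252,402), upright. The gripper is clear, and the pearls and the other things on the shelf are in place.

```bash
python3 -c "
from bench import *
print(job_done())"
```

```text
the job is handed in; nothing more can be done
None
```

The job is handed in at about 40 s on the robot's clock: 3.4 stirring rounds, blue pearls at least 14 mm apart at the last pot measurement, button pressed to its stop, and the stick hanging in its slot by the collar.

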